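# Unstack the vegetable packs into their dispatch trays

### The job

Take the crosswise stack of four vegetable packs apart from the top and lay each pack flat inside the tray of its own colour: green peppers in the green tray, red peppers in the red, yellow peppers in the yellow and the aubergines in the purple. Keep the packs upright, set them down rather than dropping them, and leave the spray bottle and the label roll where they stand.

Things in the scene. Friction and masses are not known exactly. Their poses are not given: they have to be found in the camera images.
- green_pack: Rigid clear flat-topped pack with a green top rim, holding three small green peppers, 150 x 56 x 45 mm (x, y, z), 0.18 to 0.34 kg. Origin: centre of underside; x along its length, z up. Starts in the stack's UPPER layer, across both lower packs, underside at z = 51 mm. A layer's two packs lie parallel, 96 mm between centres; which is on which side varies.
- red_pack: Rigid clear flat-topped pack with a red top rim, holding three small red peppers, 150 x 56 x 45 mm (x, y, z), 0.18 to 0.34 kg. Origin: centre of underside; x along its length, z up. Starts in the stack's UPPER layer, across both lower packs, underside at z = 51 mm. A layer's two packs lie parallel, 96 mm between centres; which is on which side varies.
- purple_pack: Rigid clear flat-topped pack with a purple top rim, holding three dark purple baby aubergines, 150 x 56 x 45 mm (x, y, z), 0.18 to 0.34 kg. Origin: centre of underside; x along its length, z up. Starts in the stack's LOWER layer, under both upper packs, underside at z = 6 mm on a fixed blue board 170 mm square. A layer's two packs lie parallel, 96 mm between centres; which is on which side varies.
- yellow_pack: Rigid clear flat-topped pack with a yellow top rim, holding three small yellow peppers, 150 x 56 x 45 mm (x, y, z), 0.18 to 0.34 kg. Origin: centre of underside; x along its length, z up. Starts in the stack's LOWER layer, under both upper packs, underside at z = 6 mm on a fixed blue board 170 mm square. A layer's two packs lie parallel, 96 mm between centres; which is on which side varies.
- green_tray: Fixed shallow green tray for the green pack, 190 x 96 mm outside (x, y), rim 10 mm high, walls 5 mm thick, inner floor 180 x 86 mm lying 3 mm above the table. Origin: centre of its underside; x along its length, z up. A pack fits only lengthwise, either way round.
- red_tray: Fixed shallow red tray for the red pack, 190 x 96 mm outside (x, y), rim 10 mm high, walls 5 mm thick, inner floor 180 x 86 mm lying 3 mm above the table. Origin: centre of its underside; x along its length, z up. A pack fits only lengthwise, either way round.
- purple_tray: Fixed shallow purple tray for the purple pack, 190 x 96 mm outside (x, y), rim 10 mm high, walls 5 mm thick, inner floor 180 x 86 mm lying 3 mm above the table. Origin: centre of its underside; x along its length, z up. A pack fits only lengthwise, either way round.
- yellow_tray: Fixed shallow yellow tray for the yellow pack, 190 x 96 mm outside (x, y), rim 10 mm high, walls 5 mm thick, inner floor 180 x 86 mm lying 3 mm above the table. Origin: centre of its underside; x along its length, z up. A pack fits only lengthwise, either way round.
- spray_bottle: Bystander: loose upright clear bottle with a white label and blue cap, 48 mm in diameter, 130 mm high, beyond the stack. Origin: centre of its underside.
- label_roll: Bystander: loose orange roll lying flat, 72 mm in diameter, 40 mm high, beyond the stack. Origin: centre of its underside.
There are look-alikes about, which are no part of the job. Several things have the shape of the red_tray; the one meant has the colours described above. Several things have the shape of the yellow_tray; the one meant has the colours described above.

How it is judged:
By the outcome, as a careful person would: the job done as asked, in the order asked, and still so for the second after the job is handed in, with the robot touching nothing.
It also fails if it takes over 102 s, if anything falls off the work surface, if the arm or the gripper's body presses on something with over 40 N, if the wrist force passes 120 N, or if a joint passes its speed limit or range.

### The arm

A 7-joint arm with a two-finger parallel gripper is mounted at the origin on the work surface. World frame = base frame: x ahead of the robot, y to its left, z up, the work surface at z = 0. Lengths are in m, angles in rad, forces in N, time in s.
With the tool pointing down it reaches from about 0.425 to 0.875 m from the base axis. Payload 4.7 kg.
Tool frame: the origin (TCP) lies midway between the tips of the shut fingers; the grasp point (between the pads) lies 19 mm behind it; z points along the fingers, y is the line along which they close (so a half turn about z gives the same grasp; the last joint's range is limited). The gripper opens to 87 mm and grips with 3 to 60 N. Pads are 19 mm wide; open, the fingers measure 117 mm over their backs; the gripper's body (75 mm by 190 mm) begins 51 mm behind the grasp point.
Start: joints at [-1.228, 0.321, -0.07, 1.45, 0.023, 1.371, -0.057], TCP at [0.21, 0.615, 0.223] pointing down, gripper open.
Joint ranges: [-2.86, 2.86], [-0.3, 2.09], [-1.38, 1.24], [0.06, 2.45], [-1.56, 4.7], [0.09, 2.05], [-2.69, 2.69]. Speed limits (rad/s): [2.57, 2.57, 3.14, 3.14, 3.14, 3.14, 3.14].

### API

Orientations are given as a rotation vector (axis times angle).
In Python, from bench import ctrl gives the robot as it stands. The module is installed in compiled form; this text tells all that it offers.
- The arm moves only by the shell command python3 -m handwheel 'ROWS' [FORCE]. ROWS is JSON, a list of rows, each a list of 7 numbers: the finger opening in m, from 0 to 0.087, then the shift along the tool's x, y, z in m, then the turn, a rotation vector about the tool's x, y, z in degrees. A call has 1 to 12 rows; each row shifts and turns the commanded pose from where the row before left it, along the tool's axes as they then stand; what a row does not reach is not made up. A row lasts 1/8 s, in which the tool goes at most 62.5 mm and 10.7 degrees, less where a joint would pass 70% of its speed; a pose out of reach is approached as far as the arm can. A call is refused whole if a number of a shift passes 0.0625 or a number of a turn 10.7, either way. A call with a gripper value outside its range is refused whole. The fingers move at their own pace and stop on an object; FORCE is the grip in N (left out, the last holds). Time passes only in rows, so rows that do not move let the fingers close. It gives the time, the measured TCP pose, the force, the opening and the grip force at its end, in the units of the state.
- ctrl.get_state(): the state, without advancing time (a new reading comes with each control period).
- ctrl.get_image(name): name is "scene" or "top" or "wrist"; returns (picture, depth): 420x560x3 uint8, blue, green, red; 420x560 float32, m along the optical axis (not along the pixel's ray), 0 where there is no reading.
- ctrl.camera_info(name): a dict with "intrinsics" (3x3 intrinsics, pixels), "R" (3x3) and "t" (3): a world point X has camera coordinates R X + t. Camera axes: x right, y down, z forward; pixel columns grow to the right and rows downward; lengths in m; the calibration is good to about 2 mm. The wrist camera is an equidistant fisheye: a pixel r from the principal point sees the ray r / f radians off the axis. A picture is of the moment at which its call begins: read the wrist's pose just before it. camera_info takes no time and is no camera call; for the wrist camera it gives the pose at the moment of the call.
- ctrl.close_job(): hands the job in; it is judged then, once.
The state is a dict: "time": time; "joint_positions": joint angles; "qd": joint speeds; "joint_torque": joint torques, N m; "position": TCP position; "tool_rot": TCP orientation; "ft_force": force on the tool from outside, world axes, zero at the start; "torque": the same for the moment, N m; "grip_width": opening from 0.0 (shut) to 1.0 (fully open); "grip_force": force on a finger pad.
Only numpy, scipy, OpenCV 4.12 (cv2) and the standard library are available. Lean on these libraries where they do the work, as an engineer would, in place of code of your own. Each camera call takes 0.05 s, during which the arm holds its last target. There are 200 camera calls.

## Working session

There is one attempt and no reset: what is moved stays moved. The work goes in short steps, Python scripts to look and compute and a shell command to move; the robot and the scene stay as the last step left them, time stands still between calls to the robot, and variables do not carry over. Pictures are saved under pics/ and viewed, at most 14 in all, crops included, and the job is handed in when it is done.

```bash
mkdir -p pics
python3 - <<'E'
from bench import ctrl
import cv2,numpy as np
for n in("top","scene"):
    im,d=ctrl.get_image(n); cv2.imwrite(f"pics/{n}0.png",im); np.save(f"{n}0.npy",d); print(n,ctrl.camera_info(n))
s=ctrl.get_state(); print(s)
E
```

```text
top {'intrinsics': array([[403.12160282,   0.        , 276.24468724],
       [  0.        , 403.12160282, 220.6740387 ],
       [  0.        ,   0.        ,   1.        ]]), 'R': array([[ 0.0215066 , -0.99976761, -0.00148142],
       [-0.98560514, -0.02095336, -0.16776014],
       [ 0.16769011,  0.00506805, -0.98582673]]), 't': array([0.00269594, 0.47692361, 0.99161183])}
scene {'intrinsics': array([[542.27478818,   0.        , 279.47907444],
       [  0.        , 542.27478818, 197.83122517],
       [  0.        ,   0.        ,   1.        ]]), 'R': array([[ 8.42469058e-01,  5.38744608e-01,  3.64486061e-04],
       [ 3.81553961e-01, -5.96182185e-01, -7.06387554e-01],
       [-3.80345186e-01,  5.95248728e-01, -7.07825184e-01]]), 't': array([-0.38402491, -0.14001738,  1.6879198 ])}
{'time': 0.1, 'joint_positions': array([-1.2279017 ,  0.32175124, -0.07008048,  1.45155183,  0.02263546,
        1.37081946, -0.05689921]), 'qd': array([ 9.50878171e-05, -7.05521512e-04,  2.28646815e-03, -2.77694589e-03,
        5.40324474e-05,  5.25303823e-04, -1.51667900e-04]), 'joint_torque': array([ 5.16318632e-04, -4.92573202e+01, -4.05496443e-01, -3.13395488e+01,
       -6.40736078e-02,  3.95450788e-02,  7.53091354e-05]), 'position': array([0.20978539, 0.6146848 , 0.22156993]), 'tool_rot': array([-5.14071376e-01, -3.09908828e+00,  2.72746066e-03]), 'ft_force': array([ 0.22139018,  0.85225715, -0.81772215]), 'torque': array([-0.02140124, -0.02864724,  0.04040454]), 'grip_force': 0.0, 'grip_width': 0.9983924595552098}
```

View pics/top0.png

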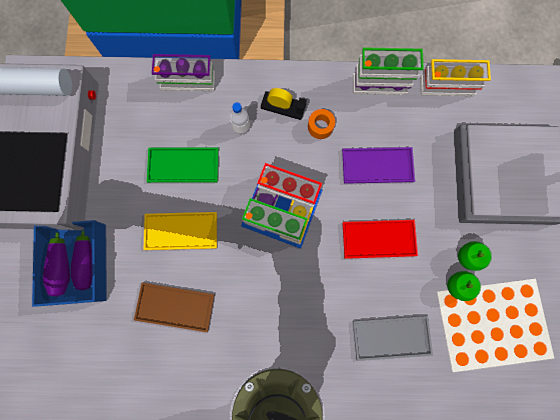

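View pics/scene0.png

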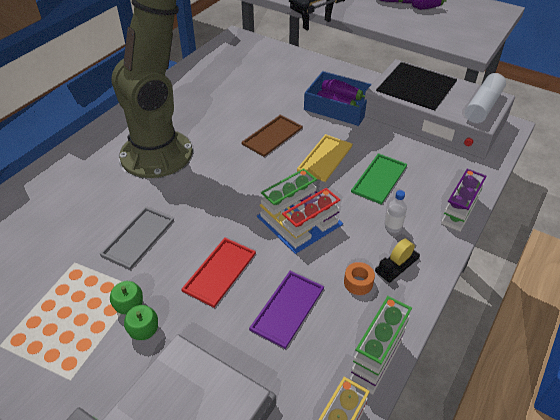

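Top view: the stack is at about (283,205), with the red pack on the far side (290,183) and green on the near side (276,219). Purple (265,200) and yellow (301,211) lie below. The bottle is at (238,118) and the label roll at (321,123).

- **Red-tray shapes:** red (379,239), brown (175,306) and grey (391,338). The saturated red one at (379,239) fits the description.
- **Yellow-tray shapes:** yellow (180,231), and brown and grey again. The yellow one at (180,231) fits.

I'll confirm both in a crop and measure.

```bash
cat > h.py <<'E'
import numpy as np,cv2
from bench import ctrl
def ray_plane(uv,z,info):
    K,R,t=info["intrinsics"],np.array(info["R"]),np.array(info["t"])
    uv=np.atleast_2d(uv).astype(float)
    d=(np.linalg.inv(K)@np.c_[uv,np.ones(len(uv))].T).T@R
    c=-R.T@t
    return c+d*((z-c[2])/d[:,2])[:,None]
H={"green":(45,75),"red":(174,6),"yellow":(20,32),"purple":(130,158)}
def mask(im,col):
    h,s,v=[c.astype(int) for c in cv2.split(cv2.cvtColor(im,cv2.COLOR_BGR2HSV))]
    a,b=H[col]; m=((h>=a)&(h<=b)) if a<b else ((h>=a)|(h<=b))
    return (m&(s>120)&(v>70)).astype(np.uint8)
def rect(P):
    (cx,cy),(w,h),a=cv2.minAreaRect((P[:,:2]*1000).astype(np.float32))
    if w<h: w,h,a=h,w,a+90
    return np.round([cx,cy,w,h,(a+90)%180-90],1)
E
python3 - <<'E'
from h import *
im=cv2.imread("pics/top0.png"); D=np.load("top0.npy"); I=ctrl.camera_info("top")
for c in H:
    m=mask(im,c); n,l,st,ce=cv2.connectedComponentsWithStats(m)
    for i in range(1,n):
        if st[i,4]<60: continue
        ys,xs=np.nonzero(l==i)
        K=I["intrinsics"];d=D[ys,xs]
        X=(np.c_[(xs-K[0,2])/K[0,0]*d,(ys-K[1,2])/K[1,1]*d,d]-I["t"])@I["R"]
        z=np.median(X[:,2]); zz=np.percentile(X[:,2],90)
        zp=.01 if zz<.03 else .096 if zz>.08 else .051
        print(c,ce[i].round(),st[i,4],"z",z.round(3),zz.round(3),rect(ray_plane(np.c_[xs,ys],zp,I)))
a=cv2.resize(im[135:370,120:450],None,fx=2.4,fy=2.4,interpolation=cv2.INTER_CUBIC); cv2.imwrite("pics/crop0.png",a)
E
```

```text
green [153.  16.] 5289 z -0.292 -0.225 [1072.   401.2  501.7  105.7  -88.8]
green [389.  59.] 630 z 0.135 0.137 [ 900.8 -279.7  156.8   59.4  -88.8]
green [409.  61.] 130 z 0.135 0.137 [ 897.4 -322.3   37.    28.2  -88.8]
green [388.  78.] 85 z 0.087 0.09 [ 845.6 -265.6  146.6    3.7   89.8]
green [183.  83.] 72 z 0.042 0.045 [845.5 269.  145.6   3.6  89.9]
green [182. 164.] 2429 z 0.003 0.009 [631.3 270.7 189.6  96.8 -87.9]
green [273. 217.] 312 z 0.095 0.098 [473.3  17.7 148.4  56.6  71.5]
green [257. 213.] 134 z 0.095 0.098 [485.2  59.7  29.6  29.2   1.2]
green [274. 219.] 146 z 0.095 0.097 [470.1  18.1  31.9  29.1   1.2]
green [292. 226.] 144 z 0.095 0.097 [456.3 -25.7  31.8  29.    1. ]
green [475. 256.] 714 z 0.062 0.065 [ 396.3 -483.7   78.3   69.8  -88.8]
green [464. 286.] 710 z 0.062 0.065 [ 321.4 -453.5   74.1   72.   -37.2]
red [447.  86.] 114 z 0.042 0.046 [ 848.9 -445.7  156.7   51.9   70.6]
red [92. 95.] 73 z 0.055 0.062 [806.9 514.7  27.1  18.7   5.5]
red [290. 184.] 825 z 0.095 0.098 [562.2 -17.5 149.8  57.9  71.1]
red [379. 239.] 2703 z 0.003 0.009 [ 440.5 -257.8  191.3   97.2  -86.9]
yellow [460.  71.] 837 z 0.089 0.092 [ 873.5 -454.5  152.1   58.8  -88.8]
yellow [279.  98.] 404 z 0.062 0.076 [808.9  11.4  64.6  52.8  73.6]
yellow [300. 211.] 106 z 0.051 0.053 [503.  -47.3  33.   24.3  64.8]
yellow [180. 231.] 2677 z 0.003 0.009 [450.7 265.9 190.5  97.6 -87.3]
purple [181.  66.] 735 z 0.09 0.092 [869.8 269.6 148.3  64.7 -88.8]
purple [378. 165.] 2434 z 0.003 0.009 [ 641.  -257.7  189.6   97.6  -87.7]
purple [267. 198.] 132 z 0.05 0.053 [534.4  37.3  41.4  28.1  71.2]
purple [ 82. 264.] 668 z 0.066 0.072 [355.7 496.4 116.2  39.6   5.7]
purple [ 55. 270.] 989 z 0.065 0.073 [341.1 560.9 132.3  56.8   6.2]
```

View pics/crop0.png

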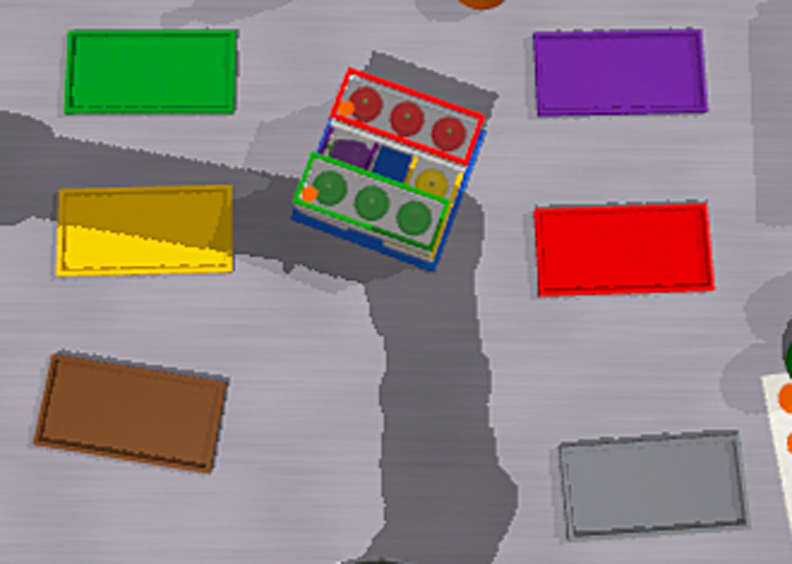

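The crop confirms it: the red tray is crop (625,250) and the yellow tray is crop (147,231). The brown tray (130,412) and grey tray (652,485) are the look-alikes. The numbers hold together: upper packs 95.6 mm apart, tops at 96 mm, heading 71.2°, trays about 190x97 mm.

```bash
cat > plan.py <<'E'
import sys,json,numpy as np
from scipy.spatial.transform import Rotation as Ro
from bench import ctrl
# usage: plan.py x y z(mm) heading_of_tool_y(deg or n = nearest keep) rows opening ; may chain with further groups
def goal(h):
    h=np.radians(h); y=[np.cos(h),np.sin(h),0]; z=[0,0,-1]; return Ro.from_matrix(np.c_[np.cross(y,z),y,z])
s=ctrl.get_state(); p=s["position"].copy(); R=Ro.from_rotvec(s["tool_rot"])
print("t",round(s["time"],2),"p",(p*1000).round(1),"yhead",np.degrees(np.arctan2(*R.as_matrix()[[1,0],1])).round(1),"w",round(s["grip_width"]*87,1),"F",s["grip_force"].round(1) if s["grip_force"] else 0, s["ft_force"].round(1))
a=[float(v) for v in sys.argv[1:]]
for k in range(0,len(a),6):
    T=np.array(a[k:k+3])/1000; G=goal(a[k+3]); n=int(a[k+4]); rows=[]
    for i in range(n):
        f=1/(n-i)
        d=np.round(R.inv().apply((T-p)*f),3); w=np.round((R.inv()*G).as_rotvec(degrees=True)*f,1)
        p=p+R.apply(d); R=R*Ro.from_rotvec(w,degrees=True)
        rows.append([a[k+5]]+[float(v)+0 for v in d]+[float(v)+0 for v in w])
    print(max(np.linalg.norm(r[1:4]) for r in rows),max(np.linalg.norm(r[4:]) for r in rows)); print(json.dumps(rows).replace(" ","").replace(".0,",",").replace(".0]","]"))
E
python3 plan.py 473 18 180 -18.8 12 0.087  473 18 66 -18.8 5 0.087
```

```text
t 0.1 p [209.8 614.7 221.6] yhead 71.2 w 86.9 F 0 [ 0.2  0.9 -0.8]
0.05515432893255071 7.500666637039671
[[0.087,-0.037,-0.04,0.004,0,0,7.5],[0.087,-0.042,-0.035,0.003,0,0,7.5],[0.087,-0.046,-0.029,0.004,0,0,7.5],[0.087,-0.049,-0.023,0.003,0,0,7.5],[0.087,-0.052,-0.016,0.004,0,0,7.5],[0.087,-0.053,-0.009,0.003,0,0,7.5],[0.087,-0.054,-0.002,0.004,0,0,7.5],[0.087,-0.054,0.005,0.003,0,0,7.5],[0.087,-0.053,0.012,0.004,0,0,7.5],[0.087,-0.051,0.018,0.003,0,0,7.5],[0.087,-0.049,0.025,0.004,0,0.1,7.5],[0.087,-0.044,0.032,0.003,0,0,7.5]]
0.023 0.0
[[0.087,0,0,0.023,0,0,0],[0.087,0,0,0.023,0,0,0],[0.087,0,0,0.023,0,0,0],[0.087,0,0,0.023,0,0,0],[0.087,0,0,0.022,0,0,0]]
```

```bash
python3 -m handwheel '[[0.087,-0.037,-0.04,0.004,0,0,7.5],[0.087,-0.042,-0.035,0.003,0,0,7.5],[0.087,-0.046,-0.029,0.004,0,0,7.5],[0.087,-0.049,-0.023,0.003,0,0,7.5],[0.087,-0.052,-0.016,0.004,0,0,7.5],[0.087,-0.053,-0.009,0.003,0,0,7.5],[0.087,-0.054,-0.002,0.004,0,0,7.5],[0.087,-0.054,0.005,0.003,0,0,7.5],[0.087,-0.053,0.012,0.004,0,0,7.5],[0.087,-0.051,0.018,0.003,0,0,7.5],[0.087,-0.049,0.025,0.004,0,0,7.5],[0.087,-0.044,0.032,0.003,0,0,7.5]]' 25; python3 -m handwheel '[[0.087,0,0,0,0,0,0],[0.087,0,0,0,0,0,0]]'; python3 plan.py 473 18 180 -18.8 2 0.087  473 18 66 -18.8 5 0.087
```

```text
time: 1.6
position: [0.4737, 0.0173, 0.1803]
tool_rot: [-2.559, -1.822, -0.001]
ft_force: [1.3, -0.0, -0.2]
grip_width: 0.998
grip_force: 0.0
time: 1.85
position: [0.4731, 0.0195, 0.1802]
tool_rot: [-2.554, -1.828, 0.001]
ft_force: [-0.7, 0.3, 0.6]
grip_width: 0.994
grip_force: 0.0
t 1.85 p [473.1  19.5 180.2] yhead -18.8 w 86.5 F 0 [-0.7  0.3  0.6]
0.001 0.1
[[0.087,-0.001,0,0,0,0,0],[0.087,0,0,0,-0.1,0,0]]
0.023 0.0
[[0.087,0,0,0.023,0,0,0],[0.087,0,0,0.023,0,0,0],[0.087,0,0,0.023,0,0,0],[0.087,0,0,0.023,0,0,0],[0.087,0,0,0.022,0,0,0]]
```

```bash
python3 -m handwheel '[[0.087,-0.001,0,0.023,0,0,0],[0.087,0,0,0.023,0,0,0],[0.087,0,0,0.023,0,0,0],[0.087,0,0,0.023,0,0,0],[0.087,0,0,0.022,0,0,0],[0.087,0,0,0,0,0,0],[0.04,0,0,0,0,0,0],[0.04,0,0,0,0,0,0],[0.04,0,0,0,0,0,0],[0.04,0,0,0,0,0,0],[0.04,0,0,0,0,0,0]]' 25; python3 plan.py 473 18 156 -18.8 4 0.04  631 271 130 2.1 10 0.04 631 271 19 2.1 6 0.04
```

```text
time: 3.22
position: [0.474, 0.018, 0.0671]
tool_rot: [2.555, 1.827, 0.002]
ft_force: [1.2, -0.7, 1.8]
grip_width: 0.644
grip_force: 25.0Traceback (most recent call last):
  File "plan.py", line 8, in <module>
    print("t",round(s["time"],2),"p",(p*1000).round(1),"yhead",np.degrees(np.arctan2(*R.as_matrix()[[1,0],1])).round(1),"w",round(s["grip_width"]*87,1),"F",s["grip_force"].round(1) if s["grip_force"] else 0, s["ft_force"].round(1))
                                                                                                                                                            ^^^^^^^^^^^^^^^^^^^^^
AttributeError: 'float' object has no attribute 'round'
```

Gripped at 56 mm, as expected.

```bash
sed -i 's/s\["grip_force"\].round(1) if s\["grip_force"\] else 0/round(float(s["grip_force"]),1)/' plan.py; python3 plan.py 473 18 157 -18.8 4 0.04  631 271 130 2.1 8 0.04 631 271 22 2.1 5 0.04
```

```text
t 3.23 p [474.   18.   67.1] yhead -18.8 w 56.0 F 25.0 [ 1.2 -0.7  1.8]
0.023021728866442676 0.1
[[0.04,0,0,-0.022,0,0,0],[0.04,0,0,-0.023,0,0,0],[0.04,0,0,-0.022,0,0,0],[0.04,0,-0.001,-0.023,0.1,0,0]]
0.0378021163428716 2.7
[[0.04,0.036,0.009,0.003,0,0,-2.6],[0.04,0.036,0.01,0.003,0,0,-2.6],[0.04,0.035,0.012,0.004,0,0,-2.6],[0.04,0.035,0.013,0.003,0,0,-2.6],[0.04,0.034,0.015,0.004,0,0,-2.6],[0.04,0.034,0.016,0.003,0,0,-2.6],[0.04,0.033,0.018,0.004,0,0,-2.7],[0.04,0.031,0.02,0.003,0,0,-2.6]]
0.022 0.0
[[0.04,0,0,0.022,0,0,0],[0.04,0,0,0.022,0,0,0],[0.04,0,0,0.021,0,0,0],[0.04,0,0,0.022,0,0,0],[0.04,0,0,0.021,0,0,0]]
```

```bash
python3 -m handwheel '[[0.04,0,0,-0.022,0,0,0],[0.04,0,0,-0.023,0,0,0],[0.04,0,0,-0.022,0,0,0],[0.04,0,0,-0.023,0,0,0],[0.04,0.036,0.009,0.003,0,0,-2.6],[0.04,0.036,0.01,0.003,0,0,-2.6],[0.04,0.035,0.012,0.004,0,0,-2.6],[0.04,0.035,0.013,0.003,0,0,-2.6],[0.04,0.034,0.015,0.004,0,0,-2.6],[0.04,0.034,0.016,0.003,0,0,-2.6],[0.04,0.033,0.018,0.004,0,0,-2.7],[0.04,0.031,0.02,0.003,0,0,-2.6]]'; python3 -m handwheel '[[0.04,0,0,0,0,0,0],[0.04,0,0,0,0,0,0]]';python3 plan.py 631 271 25 2.1 5 0.04
```

```text
time: 4.72
position: [0.6312, 0.2713, 0.1279]
tool_rot: [-2.178, -2.262, 0.004]
ft_force: [0.6, -0.2, -3.1]
grip_width: 0.639
grip_force: 25.0
time: 4.97
position: [0.631, 0.2692, 0.1284]
tool_rot: [-2.182, -2.26, 0.005]
ft_force: [0.5, -1.4, -2.1]
grip_width: 0.641
grip_force: 25.0
t 4.97 p [631.  269.2 128.4] yhead 2.0 w 55.8 F 25.0 [ 0.5 -1.4 -2.1]
0.021 0.14142135623730953
[[0.04,0,0,0.021,0,0,0],[0.04,0,0,0.021,0,0,0],[0.04,0.001,0,0.02,0,0,0],[0.04,0,0,0.021,-0.1,0.1,0],[0.04,0.001,0,0.02,0,0,-0.1]]
```

```bash
python3 -m handwheel '[[0.04,0,0,0.021,0,0,0],[0.04,0,0,0.021,0,0,0],[0.04,0.001,0,0.02,0,0,0],[0.04,0,0,0.021,0,0,0],[0.04,0.001,0,0.02,0,0,0],[0.04,0,0,0.002,0,0,0],[0.04,0,0,0.002,0,0,0],[0.04,0,0,0.001,0,0,0],[0.04,0,0,0.001,0,0,0]]'
```

```text
time: 6.1
position: [0.6322, 0.2725, 0.0214]
tool_rot: [2.181, 2.261, 0.002]
ft_force: [0.1, -0.5, -2.6]
grip_width: 0.637
grip_force: 25.0
```

```bash
python3 -m handwheel '[[0.04,0,0,0.001,0,0,0],[0.04,0,0,0.001,0,0,0],[0.04,0,0,0,0,0,0]]'
```

```text
time: 6.48
position: [0.6318, 0.2724, 0.0192]
tool_rot: [-2.181, -2.261, -0.001]
ft_force: [-0.8, -0.7, 2.1]
grip_width: 0.64
grip_force: 25.0
```

Contact made, with the force changing sign. Releasing and going up.

```bash
python3 -m handwheel '[[0.087,0,0,0,0,0,0],[0.087,0,0,0,0,0,0],[0.087,0,0,0,0,0,0],[0.087,0,0,-0.03,0,0,0],[0.087,0,0,-0.04,0,0,0],[0.087,0,0,-0.04,0,0,0],[0.087,0,0,-0.03,0,0,0]]'
python3 - <<'E'
from h import *
im,d=ctrl.get_image("top"); cv2.imwrite("pics/top1.png",im)
I=ctrl.camera_info("top"); m=mask(im,"red")
n,l,st,ce=cv2.connectedComponentsWithStats(m)
for i in range(1,n):
    ys,xs=np.nonzero(l==i)
    if st[i,4]>200 and abs(ce[i][0]-290)<25: print(ce[i],rect(ray_plane(np.c_[xs,ys],.096,I)))
E
python3 plan.py 562 -17 150 -18.9 9 0.087 562 -17 66 -18.9 4 0.087
```

```text
time: 7.35
position: [0.6323, 0.2725, 0.1608]
tool_rot: [2.181, 2.26, 0.003]
ft_force: [0.4, -0.0, 0.2]
grip_width: 1.0
grip_force: 0.0
[289.31328321 183.44611529] [562.6 -17.6 149.8  57.1  71.1]
t 7.4 p [634.2 273.3 165.2] yhead 2.1 w 86.8 F 0.0 [0.3 0.5 2.8]
0.033793490497431605 2.4041630560342613
[[0.087,-0.032,-0.009,0.002,0,0,2.3],[0.087,-0.032,-0.008,0.001,0,0,2.3],[0.087,-0.033,-0.007,0.002,0.1,0,2.3],[0.087,-0.033,-0.005,0.001,0,0,2.3],[0.087,-0.033,-0.004,0.002,0.1,-0.1,2.4],[0.087,-0.033,-0.003,0.001,0,0,2.3],[0.087,-0.033,-0.001,0.002,0.1,-0.1,2.4],[0.087,-0.033,0,0.001,0,0,2.3],[0.087,-0.033,0.002,0.002,0.1,-0.1,2.4]]
0.021 0.0
[[0.087,0,0,0.021,0,0,0],[0.087,0,0,0.021,0,0,0],[0.087,0,0,0.021,0,0,0],[0.087,0,0,0.021,0,0,0]]
```

View pics/top1.png

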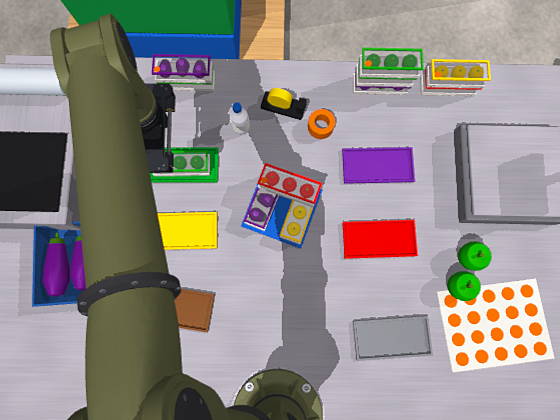

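Green is in its tray at about (185,163), partly hidden by the gripper. The red pack stands undisturbed at (289,183), with purple (262,206) and yellow (299,219) below. Next is red.

```bash
python3 -m handwheel '[[0.087,-0.032,-0.009,0.002,0,0,2.3],[0.087,-0.032,-0.008,0.001,0,0,2.3],[0.087,-0.033,-0.007,0.002,0,0,2.3],[0.087,-0.033,-0.005,0.001,0,0,2.3],[0.087,-0.033,-0.004,0.002,0,0,2.4],[0.087,-0.033,-0.003,0.001,0,0,2.3],[0.087,-0.033,-0.001,0.002,0,0,2.4],[0.087,-0.033,0,0.001,0,0,2.3],[0.087,-0.033,0.002,0.002,0,0,2.4],[0.087,0,0,0,0,0,0],[0.087,0,0,0,0,0,0]]'
python3 plan.py 562 -17 66 -18.9 4 0.087
```

```text
time: 8.78
position: [0.5598, -0.0174, 0.1446]
tool_rot: [-2.556, -1.825, -0.001]
ft_force: [0.2, 0.2, -0.2]
grip_width: 0.999
grip_force: 0.0
t 8.78 p [559.8 -17.4 144.6] yhead -18.9 w 86.9 F 0.0 [ 0.2  0.2 -0.2]
0.020024984394500785 0.0
[[0.087,0,0,0.02,0,0,0],[0.087,0,0.001,0.02,0,0,0],[0.087,0.001,0,0.019,0,0,0],[0.087,0,0.001,0.02,0,0,0]]
```

```bash
python3 -m handwheel '[[0.087,0,0.001,0.02,0,0,0],[0.087,0,0.001,0.02,0,0,0],[0.087,0.001,0,0.019,0,0,0],[0.087,0,0,0.02,0,0,0],[0.087,0,0,0,0,0,0],[0.04,0,0,0,0,0,0],[0.04,0,0,0,0,0,0],[0.04,0,0,0,0,0,0],[0.04,0,0,0,0,0,0],[0.04,0,0,0,0,0,0]]' 25; python3 plan.py 562 -17 156 -18.9 4 0.04  440 -258 128 3.1 8 0.04
```

```text
time: 10.02
position: [0.5626, -0.0174, 0.0662]
tool_rot: [2.556, 1.825, 0.002]
ft_force: [1.1, 0.3, 2.1]
grip_width: 0.639
grip_force: 25.0
t 10.03 p [562.6 -17.4  66.2] yhead -18.9 w 55.6 F 25.0 [1.1 0.3 2.1]
0.023021728866442676 0.1
[[0.04,0,0,-0.022,0,0,0],[0.04,0,0,-0.023,0,0,0],[0.04,0,0,-0.022,0,0,0],[0.04,0,-0.001,-0.023,0.1,0,0]]
0.03440930106817051 2.8
[[0.04,-0.033,-0.005,0.003,0,0,-2.8],[0.04,-0.033,-0.006,0.004,0,0,-2.7],[0.04,-0.033,-0.008,0.003,0,0,-2.8],[0.04,-0.032,-0.009,0.004,0,0,-2.7],[0.04,-0.032,-0.011,0.003,0,0,-2.8],[0.04,-0.032,-0.012,0.004,0,0,-2.7],[0.04,-0.031,-0.014,0.003,0,0,-2.8],[0.04,-0.03,-0.016,0.004,0,0,-2.7]]
```

```bash
python3 -m handwheel '[[0.04,0,0,-0.022,0,0,0],[0.04,0,0,-0.023,0,0,0],[0.04,0,0,-0.022,0,0,0],[0.04,0,0,-0.023,0,0,0],[0.04,-0.033,-0.005,0.003,0,0,-2.8],[0.04,-0.033,-0.006,0.004,0,0,-2.7],[0.04,-0.033,-0.008,0.003,0,0,-2.8],[0.04,-0.032,-0.009,0.004,0,0,-2.7],[0.04,-0.032,-0.011,0.003,0,0,-2.8],[0.04,-0.032,-0.012,0.004,0,0,-2.7],[0.04,-0.031,-0.014,0.003,0,0,-2.8],[0.04,-0.03,-0.016,0.004,0,0,-2.7]]'; python3 -m handwheel '[[0.04,0,0,0,0,0,0],[0.04,0,0,0,0,0,0],[0.04,0,0,0,0,0,0]]';python3 plan.py 440 -258 23 3.1 5 0.04
```

```text
time: 11.52
position: [0.4389, -0.259, 0.127]
tool_rot: [-2.159, -2.281, 0.0]
ft_force: [1.0, 0.7, -2.8]
grip_width: 0.645
grip_force: 25.0
time: 11.9
position: [0.4406, -0.2572, 0.1274]
tool_rot: [-2.159, -2.282, -0.001]
ft_force: [-0.1, 0.0, -2.0]
grip_width: 0.644
grip_force: 25.0
t 11.9 p [ 440.6 -257.2  127.4] yhead 3.2 w 56.0 F 25.0 [-0.1  0.  -2. ]
0.021 0.1
[[0.04,0,0,0.021,0,0,0],[0.04,0,0,0.021,0,0,0],[0.04,0,0,0.021,0,0,0],[0.04,0,0,0.021,0,0,0],[0.04,-0.001,-0.001,0.02,0,0,0.1]]
```

```bash
python3 -m handwheel '[[0.04,0,0,0.021,0,0,0],[0.04,0,0,0.021,0,0,0],[0.04,0,0,0.021,0,0,0],[0.04,0,0,0.021,0,0,0],[0.04,0,0,0.02,0,0,0],[0.04,0,0,0.002,0,0,0],[0.04,0,0,0.001,0,0,0],[0.04,0,0,0.001,0,0,0],[0.04,0,0,0,0,0,0]]'
```

```text
time: 13.02
position: [0.4405, -0.2585, 0.0201]
tool_rot: [2.161, 2.279, 0.001]
ft_force: [0.6, -0.3, -2.2]
grip_width: 0.643
grip_force: 25.0
```

```bash
python3 -m handwheel '[[0.04,0,0,0.001,0,0,0],[0.04,0,0,0.001,0,0,0],[0.04,0,0,0,0,0,0]]'
```

```text
time: 13.4
position: [0.4402, -0.2585, 0.0182]
tool_rot: [-2.161, -2.28, -0.001]
ft_force: [-2.4, 1.1, 5.1]
grip_width: 0.641
grip_force: 25.0
```

```bash
python3 -m handwheel '[[0.087,0,0,0,0,0,0],[0.087,0,0,0,0,0,0],[0.087,0,0,0,0,0,0],[0.087,0,0,-0.03,0,0,0],[0.087,0,0,-0.04,0,0,0],[0.087,0,0,-0.04,0,0,0],[0.087,0,0,-0.03,0,0,0]]'
python3 - <<'E'
from h import *
im,d=ctrl.get_image("top"); cv2.imwrite("pics/top2.png",im)
I=ctrl.camera_info("top")
for c in("purple","yellow"):
    m=mask(im,c); x0=np.zeros_like(m); x0[160:260,235:335]=1
    m=cv2.morphologyEx(m*x0,cv2.MORPH_CLOSE,np.ones((5,5)))
    n,l,st,ce=cv2.connectedComponentsWithStats(m)
    i=1+np.argmax(st[1:,4]); ys,xs=np.nonzero(l==i); print(c,ce[i],rect(ray_plane(np.c_[xs,ys],.051,I)))
E
python3 plan.py 502 -45 130 71.2 9 0.087
```

```text
time: 14.28
position: [0.4404, -0.2587, 0.1593]
tool_rot: [2.16, 2.279, 0.002]
ft_force: [0.3, -0.5, -1.0]
grip_width: 0.994
grip_force: 0.0
purple [263.64806867 199.29828326] [534.4  44.7 149.5  55.3 -20.7]
yellow [299.56843066 211.77737226] [501.3 -46.3 150.8  55.9 -18.5]
t 14.32 p [ 442.3 -259.8  162.7] yhead 3.0 w 86.9 F 0.0 [ 1.7 -1.7  2.7]
0.025553864678361276 7.600657866263946
[[0.087,0.023,0.008,0.004,0,0,-7.6],[0.087,0.022,0.011,0.004,0,0,-7.6],[0.087,0.021,0.014,0.004,0,0.1,-7.6],[0.087,0.019,0.016,0.004,0,0,-7.6],[0.087,0.016,0.019,0.003,0,0.1,-7.6],[0.087,0.014,0.021,0.004,0.1,0.1,-7.5],[0.087,0.011,0.022,0.003,0.1,0,-7.6],[0.087,0.008,0.023,0.004,0,0,-7.5],[0.087,0.004,0.024,0.003,0,0.1,-7.6]]
```

View pics/top2.png

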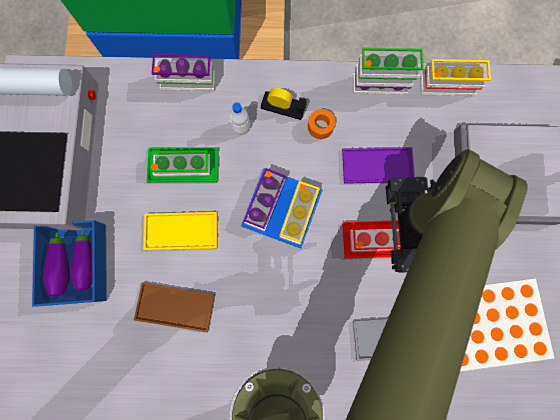

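The green pack sits flat inside its tray (183,163) and red inside its own (375,239). Purple (264,199) and yellow (300,212) are where predicted, and the bottle (238,118) and roll (321,123) are unmoved. Next is yellow.

```bash
python3 -m handwheel '[[0.087,0.023,0.008,0.004,0,0,-7.6],[0.087,0.022,0.011,0.004,0,0,-7.6],[0.087,0.021,0.014,0.004,0,0,-7.6],[0.087,0.019,0.016,0.004,0,0,-7.6],[0.087,0.016,0.019,0.003,0,0,-7.6],[0.087,0.014,0.021,0.004,0,0,-7.5],[0.087,0.011,0.022,0.003,0,0,-7.6],[0.087,0.008,0.023,0.004,0,0,-7.5],[0.087,0.004,0.024,0.003,0,0,-7.6],[0.087,0,0,0,0,0,0],[0.087,0,0,0,0,0,0],[0.087,0,0,0,0,0,0]]'
python3 plan.py 502 -46 22 71.3 5 0.087
```

```text
time: 15.82
position: [0.4994, -0.0455, 0.1247]
tool_rot: [0.516, 3.099, -0.0]
ft_force: [0.1, 0.2, -0.3]
grip_width: 1.001
grip_force: 0.0
t 15.82 p [499.4 -45.5 124.7] yhead 71.1 w 87.1 F 0.0 [ 0.1  0.2 -0.3]
0.02102379604162864 0.1
[[0.087,-0.001,0,0.021,0,0,0],[0.087,0,0,0.02,0,0,-0.1],[0.087,-0.001,0,0.021,0,0,0],[0.087,0,0,0.02,0,0,-0.1],[0.087,-0.001,0,0.021,0,0,0]]
```

```bash
python3 -m handwheel '[[0.087,-0.001,0,0.021,0,0,0],[0.087,-0.001,0,0.02,0,0,0],[0.087,-0.001,0,0.021,0,0,0],[0.087,0,0,0.02,0,0,0],[0.087,0,0,0.02,0,0,0],[0.087,0,0,0,0,0,0],[0.04,0,0,0,0,0,0],[0.04,0,0,0,0,0,0],[0.04,0,0,0,0,0,0],[0.04,0,0,0,0,0,0],[0.04,0,0,0,0,0,0]]' 25; python3 plan.py 502 -46 120 71.3 4 0.04  451 266 128 2.7 8 0.04
```

```text
time: 17.2
position: [0.5025, -0.0456, 0.023]
tool_rot: [0.511, 3.099, -0.001]
ft_force: [-1.0, -1.7, 4.4]
grip_width: 0.646
grip_force: 25.0
t 17.2 p [502.5 -45.6  23. ] yhead 71.3 w 56.2 F 25.0 [-1.  -1.7  4.4]
0.025 0.0
[[0.04,0,0,-0.024,0,0,0],[0.04,0,0,-0.024,0,0,0],[0.04,0,0,-0.025,0,0,0],[0.04,0,-0.001,-0.024,0,0,0]]
0.040012498047485114 8.6
[[0.04,0.019,0.035,-0.001,0,0,8.6],[0.04,0.024,0.032,-0.001,0,0,8.6],[0.04,0.028,0.028,-0.001,0,0,8.6],[0.04,0.032,0.023,-0.001,0,0,8.6],[0.04,0.035,0.018,-0.001,0,0,8.5],[0.04,0.037,0.013,-0.001,0,0,8.6],[0.04,0.039,0.008,-0.001,0,0,8.5],[0.04,0.039,0.001,-0.001,0,0,8.6]]
```

```bash
python3 -m handwheel '[[0.04,0,0,-0.024,0,0,0],[0.04,0,0,-0.024,0,0,0],[0.04,0,0,-0.025,0,0,0],[0.04,0,0,-0.024,0,0,0],[0.04,0.019,0.035,-0.001,0,0,8.6],[0.04,0.024,0.032,-0.001,0,0,8.6],[0.04,0.028,0.028,-0.001,0,0,8.6],[0.04,0.032,0.023,-0.001,0,0,8.6],[0.04,0.035,0.018,-0.001,0,0,8.5],[0.04,0.037,0.013,-0.001,0,0,8.6],[0.04,0.039,0.008,-0.001,0,0,8.5],[0.04,0.039,0.001,-0.001,0,0,8.6]]'; python3 -m handwheel '[[0.04,0,0,0,0,0,0],[0.04,0,0,0,0,0,0],[0.04,0,0,0,0,0,0]]';python3 plan.py 451 266 25 2.7 5 0.04
```

```text
time: 18.7
position: [0.4499, 0.268, 0.1266]
tool_rot: [-2.174, -2.267, 0.002]
ft_force: [0.2, 0.7, -3.4]
grip_width: 0.642
grip_force: 25.0
time: 19.08
position: [0.4512, 0.2654, 0.1272]
tool_rot: [2.171, 2.271, -0.001]
ft_force: [-0.0, 0.2, -2.8]
grip_width: 0.639
grip_force: 25.0
t 19.07 p [451.2 265.4 127.2] yhead 2.6 w 55.6 F 25.0 [-0.   0.2 -2.8]
0.021 0.1
[[0.04,0,0,0.02,0,0,0],[0.04,0,0,0.021,0,0,0],[0.04,0,0,0.02,0,0,0],[0.04,0,0,0.021,0,0,-0.1],[0.04,0.001,0,0.02,0,0,0]]
```

```bash
python3 -m handwheel '[[0.04,0,0,0.021,0,0,0],[0.04,0,0,0.021,0,0,0],[0.04,0,0,0.02,0,0,0],[0.04,0,0,0.021,0,0,0],[0.04,0,0,0.02,0,0,0],[0.04,0,0,0.002,0,0,0],[0.04,0,0,0.001,0,0,0],[0.04,0,0,0,0,0,0]]'
```

```text
time: 20.08
position: [0.4519, 0.2672, 0.0225]
tool_rot: [2.169, 2.272, 0.003]
ft_force: [0.2, -0.4, -3.1]
grip_width: 0.638
grip_force: 25.0
```

```bash
python3 -m handwheel '[[0.04,0,0,0.001,0,0,0],[0.04,0,0,0.001,0,0,0],[0.04,0,0,0.001,0,0,0],[0.04,0,0,0,0,0,0]]'
```

```text
time: 20.58
position: [0.4513, 0.2671, 0.02]
tool_rot: [-2.169, -2.272, -0.001]
ft_force: [-3.3, -1.2, 7.1]
grip_width: 0.642
grip_force: 25.0
```

```bash
python3 -m handwheel '[[0.087,0,0,0,0,0,0],[0.087,0,0,0,0,0,0],[0.087,0,0,0,0,0,0],[0.087,0,0,-0.03,0,0,0],[0.087,0,0,-0.04,0,0,0],[0.087,0,0,-0.04,0,0,0],[0.087,0,0,0,0,0,0]]'
python3 - <<'E'
from h import *
im,d=ctrl.get_image("top"); cv2.imwrite("pics/top3.png",im)
I=ctrl.camera_info("top")
for c in("purple",):
    m=mask(im,c); x0=np.zeros_like(m); x0[160:260,235:335]=1
    m=cv2.morphologyEx(m*x0,cv2.MORPH_CLOSE,np.ones((5,5)))
    n,l,st,ce=cv2.connectedComponentsWithStats(m)
    i=1+np.argmax(st[1:,4]); ys,xs=np.nonzero(l==i); print(c,ce[i],rect(ray_plane(np.c_[xs,ys],.051,I)))
E
python3 plan.py 534 45 128 71 9 0.087
```

```text
time: 21.45
position: [0.4534, 0.2684, 0.1321]
tool_rot: [2.169, 2.272, 0.011]
ft_force: [-0.5, 0.1, -0.4]
grip_width: 1.0
grip_force: 0.0
purple [263.47964796 199.52475248] [534.5  44.8 149.5  54.6 -20.3]
t 21.5 p [452.  267.5 130. ] yhead 2.7 w 87.0 F 0.0 [-0.7  0.3 -0.1]
0.026888659319497504 7.600657866263946
[[0.087,-0.025,0.008,0,0,0,-7.6],[0.087,-0.026,0.005,0,0,0,-7.6],[0.087,-0.026,0.001,0,0,0,-7.6],[0.087,-0.026,-0.002,0,0,0,-7.6],[0.087,-0.026,-0.006,0,0,0,-7.6],[0.087,-0.025,-0.009,0,0,0,-7.6],[0.087,-0.023,-0.013,0.001,0.1,0,-7.6],[0.087,-0.021,-0.015,0,0,0,-7.6],[0.087,-0.019,-0.019,0.001,0.1,0.1,-7.5]]
```

View pics/top3.png

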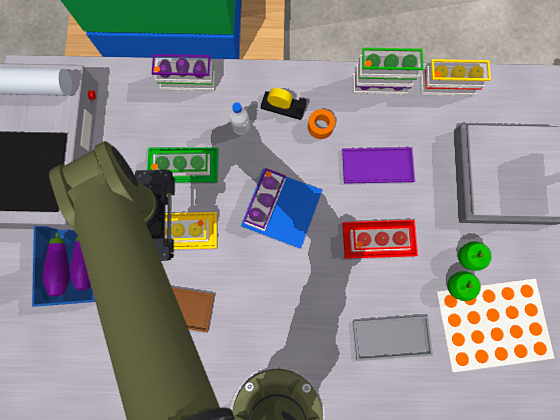

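Red is flat in its tray (380,239) and yellow is in its own (185,230), partly under the gripper. Only purple (263,199) is left on the board.

```bash
python3 -m handwheel '[[0.087,-0.025,0.008,0,0,0,-7.6],[0.087,-0.026,0.005,0,0,0,-7.6],[0.087,-0.026,0.001,0,0,0,-7.6],[0.087,-0.026,-0.002,0,0,0,-7.6],[0.087,-0.026,-0.006,0,0,0,-7.6],[0.087,-0.025,-0.009,0,0,0,-7.6],[0.087,-0.023,-0.013,0.001,0,0,-7.6],[0.087,-0.021,-0.015,0,0,0,-7.6],[0.087,-0.019,-0.019,0.001,0,0,-7.5],[0.087,0,0,0,0,0,0],[0.087,0,0,0,0,0,0],[0.087,0,0,0,0,0,0]]'
python3 plan.py 534 45 22 71 5 0.087
```

```text
time: 23.0
position: [0.5322, 0.0456, 0.1261]
tool_rot: [-0.518, -3.098, -0.0]
ft_force: [-0.3, -0.7, 0.5]
grip_width: 0.998
grip_force: 0.0
t 23.0 p [532.2  45.6 126.1] yhead 71.0 w 86.8 F 0.0 [-0.3 -0.7  0.5]
0.02102379604162864 0.1
[[0.087,0,0,0.021,0,0,0],[0.087,-0.001,0,0.021,0,0,0],[0.087,0,0,0.021,0,0,0],[0.087,-0.001,0,0.021,0,0,0],[0.087,0,0,0.02,0,-0.1,0]]
```

```bash
python3 -m handwheel '[[0.087,0,0,0.021,0,0,0],[0.087,-0.001,0,0.021,0,0,0],[0.087,-0.001,0,0.021,0,0,0],[0.087,0,0,0.02,0,0,0],[0.087,0,0,0.02,0,0,0],[0.087,0,0,0,0,0,0],[0.04,0,0,0,0,0,0],[0.04,0,0,0,0,0,0],[0.04,0,0,0,0,0,0],[0.04,0,0,0,0,0,0],[0.04,0,0,0,0,0,0]]' 25; python3 plan.py 534 45 112 71.2 4 0.04  641 -258 128 2.3 8 0.04
```

```text
time: 24.38
position: [0.5349, 0.0437, 0.024]
tool_rot: [0.52, 3.098, 0.001]
ft_force: [-0.2, 0.7, 2.5]
grip_width: 0.645
grip_force: 24.9
t 24.38 p [534.9  43.7  24. ] yhead 71.0 w 56.1 F 24.9 [-0.2  0.7  2.5]
0.0220454076850486 0.1
[[0.04,0,0,-0.022,0,0,-0.1],[0.04,0,0,-0.022,0,0,0],[0.04,0.001,0.001,-0.022,0,0,-0.1],[0.04,0,0,-0.022,0,0,0]]
0.040657102700512246 8.7
[[0.04,-0.025,-0.032,-0.002,0,0,8.6],[0.04,-0.029,-0.027,-0.002,0,0,8.6],[0.04,-0.033,-0.023,-0.002,0,0,8.6],[0.04,-0.036,-0.017,-0.002,0,0,8.6],[0.04,-0.038,-0.012,-0.002,0,0,8.6],[0.04,-0.04,-0.006,-0.002,0,0,8.6],[0.04,-0.04,0,-0.002,0,0,8.6],[0.04,-0.04,0.006,-0.002,0,0,8.7]]
```

```bash
python3 -m handwheel '[[0.04,0,0,-0.022,0,0,0],[0.04,0,0,-0.022,0,0,0],[0.04,0,0.001,-0.022,0,0,0],[0.04,0,0,-0.022,0,0,0],[0.04,-0.025,-0.032,-0.002,0,0,8.6],[0.04,-0.029,-0.027,-0.002,0,0,8.6],[0.04,-0.033,-0.023,-0.002,0,0,8.6],[0.04,-0.036,-0.017,-0.002,0,0,8.6],[0.04,-0.038,-0.012,-0.002,0,0,8.6],[0.04,-0.04,-0.006,-0.002,0,0,8.6],[0.04,-0.04,0,-0.002,0,0,8.6],[0.04,-0.04,0.006,-0.002,0,0,8.7]]'; python3 -m handwheel '[[0.04,0,0,0,0,0,0],[0.04,0,0,0,0,0,0],[0.04,0,0,0,0,0,0]]';python3 plan.py 641 -258 26 2.3 5 0.04
```

```text
time: 25.88
position: [0.6409, -0.2592, 0.1268]
tool_rot: [-2.185, -2.255, 0.001]
ft_force: [0.5, 0.3, -1.7]
grip_width: 0.639
grip_force: 24.9
time: 26.25
position: [0.641, -0.2564, 0.1271]
tool_rot: [-2.177, -2.263, -0.002]
ft_force: [-0.2, 0.6, -2.5]
grip_width: 0.644
grip_force: 24.9
t 26.25 p [ 641.  -256.4  127.1] yhead 2.2 w 56.0 F 24.9 [-0.2  0.6 -2.5]
0.021 0.14142135623730953
[[0.04,0,0,0.02,0,0,0],[0.04,0,0,0.02,0,0,0],[0.04,-0.001,0,0.02,0,0,0],[0.04,0,0,0.021,0,0,0],[0.04,-0.001,0,0.02,0,-0.1,-0.1]]
```

```bash
python3 -m handwheel '[[0.04,0,0,0.021,0,0,0],[0.04,0,0,0.02,0,0,0],[0.04,-0.001,0,0.02,0,0,0],[0.04,0,0,0.021,0,0,0],[0.04,-0.001,0,0.02,0,0,0],[0.04,0,0,0.002,0,0,0],[0.04,0,0,0.001,0,0,0],[0.04,0,0,0,0,0,0]]'
```

```text
time: 27.25
position: [0.6414, -0.2607, 0.0232]
tool_rot: [2.18, 2.26, 0.001]
ft_force: [-0.2, -0.7, -2.8]
grip_width: 0.638
grip_force: 24.9
```

```bash
python3 -m handwheel '[[0.04,0.001,0,0.001,0,0,0],[0.04,0.001,0,0.001,0,0,0],[0.04,0,0,0,0,0,0]]'
```

```text
time: 27.62
position: [0.6411, -0.2585, 0.021]
tool_rot: [2.181, 2.261, 0.001]
ft_force: [-1.1, -0.8, -0.4]
grip_width: 0.639
grip_force: 24.9
```

Just touching; one more millimetre, then release and clear away.

```bash
python3 -m handwheel '[[0.04,0,0,0.001,0,0,0],[0.04,0,0,0,0,0,0],[0.087,0,0,0,0,0,0],[0.087,0,0,0,0,0,0],[0.087,0,0,0,0,0,0],[0.087,0,0,-0.03,0,0,0],[0.087,0,0,-0.04,0,0,0],[0.087,0,0,-0.04,0,0,0],[0.087,0,0,-0.04,0,0,0],[0.087,0,0,0,0,0,0]]'
python3 -m handwheel '[[0.087,0.04,0,-0.02,0,0,0],[0.087,0.04,0,-0.02,0,0,0],[0.087,0.04,0,0,0,0,0],[0.087,0.04,0,0,0,0,0],[0.087,0.04,0,0,0,0,0],[0.087,0.04,0,0,0,0,0],[0.087,0.03,0,0,0,0,0],[0.087,0,0,0,0,0,0],[0.087,0,0,0,0,0,0]]'
python3 - <<'E'
from h import *
im,d=ctrl.get_image("top"); cv2.imwrite("pics/top4.png",cv2.resize(im[80:290,110:440],None,fx=2.4,fy=2.4,interpolation=cv2.INTER_CUBIC))
K=(I:=ctrl.camera_info("top"))["intrinsics"]
ys,xs=np.mgrid[:420,:560]; X=(np.stack([(xs-K[0,2])/K[0,0]*d,(ys-K[1,2])/K[1,1]*d,d],-1)-I["t"])@I["R"]
for n,(u,v) in dict(green=(183,163),red=(379,239),yellow=(180,230),purple=(378,165)).items():
    z=X[v-18:v+18,u-38:u+38,2]; m=(z>.04)&(z<.06); print(n,np.percentile(z[m],[5,50,95]).round(4) if m.any() else None)
E
```

```text
time: 28.88
position: [0.6428, -0.2599, 0.1737]
tool_rot: [2.177, 2.256, 0.005]
ft_force: [0.2, -0.8, 0.7]
grip_width: 1.001
grip_force: 0.0
time: 30.0
position: [0.6308, 0.01, 0.2089]
tool_rot: [2.182, 2.26, -0.002]
ft_force: [0.4, -0.4, -0.5]
grip_width: 1.0
grip_force: 0.0
green [0.0441 0.0473 0.0503]
red [0.0441 0.0471 0.0501]
yellow [0.0444 0.0475 0.0504]
purple [0.0439 0.0471 0.0501]
```

View pics/top4.png

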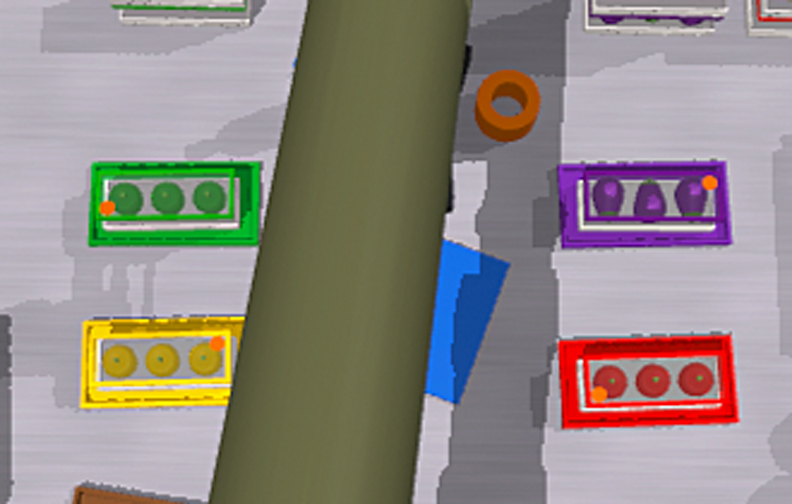

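All four packs are flat in their own trays, with tops at 47–48 mm: green (crop 168,200), yellow (162,360), red (655,380) and purple (648,195). The roll (507,105) has not moved. The bottle is behind the arm, but the gripper passed well above it.

```bash
python3 -c "
from bench import ctrl
print(ctrl.close_job())"
```

```text
the job is handed in; nothing more can be done
None
```

All four packs lie flat in the trays of their own colour, and I handed the job in at about 30 s; the label roll hadn't moved, but the arm hid the spray bottle in the last picture, so its place is confirmed only up to the picture before purple was moved.

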